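Load the row of tube carriers

ROBOT

A 6-joint arm with a two-finger parallel gripper is mounted at the origin on the work surface. World frame = base frame: x ahead of the robot, y to its left, z up, the work surface at z = 0. Lengths are in m, angles in rad, forces in N, time in s.
With the tool pointing down it reaches from about 0.2 to 0.875 m from the base axis. Payload 3.4 kg.
Tool frame: the origin (TCP) lies on the centre line of the jaws, within the pads' length; the fingertips stand 22 mm ahead of it and the grasp point (between the pads) lies 3 mm ahead of it; z points along the fingers, y is the line along which they close (so a half turn about z gives the same grasp; the last joint's range is limited). The gripper opens to 94 mm and grips with 3 to 60 N. Pads are 16 mm wide; open, the fingers measure 119 mm over their backs; the gripper's body (75 mm by 177 mm) begins 78 mm behind the grasp point.
Start: joints at [-0.121, 0.276, 1.505, -0, 1.361, -0.121], TCP at [0.575, -0, 0.227] pointing down, gripper open.
Joint ranges: [-2.89, 2.89], [-0.75, 2.08], [0.22, 2.7], [-1.18, 4.32], [0.11, 2.71], [-2.7, 2.7]. Speed limits (rad/s): [2.57, 2.57, 3.14, 3.14, 3.14, 3.14].

INTERFACE

Orientations are given as a unit quaternion [w, x, y, z].
In Python, from workcell import sensors, snapshot, arm gives the robot as it stands.
- The arm moves only by the tool drive_tool, never from a script. Its argument "increments" is a list of rows, each a list of 3 entries, a list of its own where there are three numbers: the shift along the tool's x, y, z in m, then the turn, a rotation vector about the tool's x, y, z in degrees, then the opening, from 0 (shut) to 1 (fully open). A call has 1 to 20 rows; each row is the pose to reach, as a shift and turn from the pose commanded when the call began, along the tool's axes at that moment; what a row does not reach only later rows make up. A row lasts 1/8 s, in which the tool goes at most 62.5 mm and 10.7 degrees, less where a joint would pass 70% of its speed; a pose out of reach is approached as far as the arm can. A call with a gripper value outside its range is refused whole. The fingers move at their own pace and stop on an object; the grip force is fixed at half the most. Time passes only in rows, so rows that repeat a pose let the fingers close. It gives the time, the measured TCP pose, the force, the opening and the grip force at its end, in the units of the state.
- sensors.sense(): the state, without advancing time (a new reading comes with each control period).
- snapshot(name): name is "scene" or "side" or "wrist"; returns a dict with "image" (420x560x3 uint8, red, green, blue), "camera_matrix" (3x3 intrinsics, pixels), "R" (3x3) and "t" (3): a world point X has camera coordinates R X + t. Camera axes: x right, y down, z forward; pixel columns grow to the right and rows downward; lengths in m; the calibration is good to about 2 mm. A picture is of the moment at which its call begins. There is no depth.
- arm.close_job(): hands the job in; it is judged then, once.
The state is a dict: "t": time; "joints": joint angles; "joint_velocities": joint speeds; "tau": joint torques, N m; "position": TCP position; "ee_rot": TCP orientation; "contact_force": force on the tool from outside, world axes, zero at the start; "torque": the same for the moment, N m; "opening": opening from 0.0 (shut) to 1.0 (fully open); "gripper_force": force on a finger pad.
Only numpy, scipy, OpenCV 4.12 (cv2) and the standard library are available. Lean on these libraries where they do the work, as an engineer would, in place of code of your own. Each camera call takes 0.05 s, during which the arm holds its last target. There are 200 camera calls.

TASK

Push the row of four touching tube carriers along their lane as one train, until they are fully home against the end stop and against each other, without lifting or tipping them. Then press the round load key on the deck's end console fully down and let it come back up. Leave the single carrier in the other lane and everything else where it is.

Things in the scene. Friction and masses are not known exactly. Their poses are not given: they have to be found in the camera images.
- deck: Fixed white two-lane loading deck, 395 x 235 mm. Origin on the table top, z up, x along the lanes towards the end stop, y to the left of that. Lane centre lines at y = +45 and -45 mm, x from -180 to +150; lane floors at z = 20 mm; lane walls 4 mm thick, 47 mm apart inside, top at z = 30. The row of four stands in either lane. A shelf for small things lies at y -155 to -75.
- end_stop (a point): Middle of the end stop face, between the two lanes, 20 mm above the table (lane floor height). The face is flat, square to the lanes and serves both; it is the side of the white end console, which reaches 65 mm further along x, 75 mm to either side and up to 66 mm above the table.
- carrier1: Front (nearest the end stop) of the four carriers in a touching row (pitch 32 mm). Grey block 32 long (x, along the lane) x 44 wide x 30 mm high, with two white-capped vials on it, 58 mm high in all; about 90 g. Origin: centre of its underside, on the lane floor; x points to the end stop.
- carrier2: Second of the four carriers in a touching row (pitch 32 mm). Grey block 32 long (x, along the lane) x 44 wide x 30 mm high, with two white-capped vials on it, 58 mm high in all; about 90 g. Origin: centre of its underside, on the lane floor; x points to the end stop.
- carrier3: Third of the four carriers in a touching row (pitch 32 mm). Grey block 32 long (x, along the lane) x 44 wide x 30 mm high, with two white-capped vials on it, 58 mm high in all; about 90 g. Origin: centre of its underside, on the lane floor; x points to the end stop.
- carrier4: Last (farthest from the end stop) of the four carriers in a touching row (pitch 32 mm). Grey block 32 long (x, along the lane) x 44 wide x 30 mm high, with two white-capped vials on it, 58 mm high in all; about 90 g. Origin: centre of its underside, on the lane floor; x points to the end stop. Its rear face, 16 mm behind its origin, is free: at least 60 mm of empty lane follow.
- single_carrier: The single carrier in the other lane, same grey block 32 x 44 x 30 mm but with one wide amber bottle, 57 mm high in all; leave it. Origin: centre of its underside.
- load_key_top (a point): Centre of the top face of the load key: a round grey push button, 28 mm across, on top of the console. It is pressed straight down.
- load_key (a joint): Travel of the load key in m: 0 up, 0.006 fully down; springs back. Fully down takes about 5 N.
- small_jar: amber jar with cap, 34 mm across, 42 mm high, on the deck's side shelf; leave it. Origin: centre of its underside.
- weigh_cup: small white cup, 40 mm across, 25 mm high, on the deck's side shelf; leave it. Origin: centre of its underside.
- orange_rack: orange rack 130 x 85 x 50 mm with holes, on the table; leave it. Origin: centre of its underside.
- wash_bottle: white bottle 70 mm across, 190 mm high, on the table; leave it. Origin: centre of its underside.
- tip_box: clear divided box 120 x 85 x 50 mm, on the table; leave it. Origin: centre of its underside.
- beaker: clear glass beaker 70 mm across, 85 mm high, on the table; leave it. Origin: centre of its underside.
- foam_block: yellow block 110 x 70 x 50 mm, on the table; leave it. Origin: centre of its underside.
There are look-alikes about, which are no part of the job. Leave any green look-alike of the carrier4 alone. What is shaped like the carrier2 but pink is not meant.

How it is judged:
On the way, in this order (a step that is already met when the one before it is completed fails the run):
1. all four carriers pushed home against the end stop and each other, upright on the lane floor (x of carrier1 in the frame of deck above 0.1305 m and x of carrier2 in the frame of deck above 0.098 m and x of carrier3 in the frame of deck above 0.0655 m and x of carrier4 in the frame of deck above 0.033 m and z of each of carrier1, carrier2, carrier3, carrier4 in the frame of deck below 0.024 m and angle between each of carrier1, carrier2, carrier3, carrier4's own z axis and vertical below 0.1 rad), for 0.2 s.
2. load key pressed down (value of joint load_key above 0.0045 m), for 0.05 s.
At the end, for the whole second after the job is handed in: The four carriers stand in their lane within 3.5 mm (front one) to 5 mm (last one) of fully home, i.e. touching the end stop and one another, seated (under 4 mm above the lane floor), tilted under 0.1 rad, at rest; the load key has come back up to within 1.5 mm (all of step 1 and linear speed of each of carrier1, carrier2, carrier3, carrier4 below 0.02 m/s and value of joint load_key below 0.0015 m).
It fails at once if a carrier of the row lifted more than 10 mm off the lane floor (z of any of carrier1, carrier2, carrier3, carrier4 in the frame of deck above 0.03 m).
It fails at once if a carrier of the row tipped more than 0.35 rad (angle between any of carrier1, carrier2, carrier3, carrier4's own z axis and vertical above 0.35 rad).
It fails at once if the row pulled apart: a gap of more than 12 mm between neighbours (distance between carrier1 and carrier2 above 0.044 m or distance between carrier2 and carrier3 above 0.044 m or distance between carrier3 and carrier4 above 0.044 m).
It fails at once if the single carrier in the other lane moved more than 10 mm (distance of single_carrier from where it was at the start of the episode above 0.01 m).
It fails at once if another thing on the deck or table moved more than 20 mm (distance of any of small_jar, weigh_cup, orange_rack, wash_bottle, tip_box, beaker, foam_block from where it was at the start of the episode above 0.02 m).
It also fails if it takes over 38 s, if anything falls off the work surface, if the arm or the gripper's body presses on something with over 40 N, if the wrist force passes 120 N, or if a joint passes its speed limit or range.

## Working session

There is one attempt and no reset: what is moved stays moved. The work goes in short steps, Python scripts to look and compute and a tool call to move; the robot and the scene stay as the last step left them, time stands still between calls to the robot, and variables do not carry over. Pictures are saved under pics/ and viewed, at most 10 in all, crops included, and the job is handed in when it is done.

Besides the shell and the picture viewer there is one more tool, called after "Call:" as name([rows], argument=value, ...), one row to a line, values as JSON. drive_tool: Moves the arm, as the interface text tells. Its arguments: {"type":"object","properties":{"increments":{"type":"array","items":{"type":"array"}}},"required":["increments"]}

```bash
mkdir -p pics; python3 - <<'E'
from workcell import sensors, snapshot
import cv2,pickle
d={}
for n in("scene","side","wrist"):
    s=snapshot(n);d[n]=s;cv2.imwrite(f"pics/{n}0.png",s["image"][:,:,::-1])
pickle.dump(d,open("d0.pkl","wb"))
s=sensors.sense();print(s)
E
```

```text
{'t': 0.15, 'joints': array([-1.20982471e-01,  2.76479572e-01,  1.50578481e+00, -7.50791616e-06,
        1.36069799e+00, -1.21004340e-01]), 'joint_velocities': array([-5.00505373e-05, -8.24798165e-04, -3.91516676e-03,  1.68857499e-03,
        9.30451327e-04, -5.15003544e-04]), 'tau': array([ 2.15351523e-03, -4.04925048e+01, -2.37432325e+01,  7.02095032e-02,
        3.15094914e-02, -7.84152348e-05]), 'position': array([5.74632783e-01, 4.66105897e-05, 2.26809329e-01]), 'ee_rot': array([-5.36911821e-04,  7.07098328e-01,  7.07114903e-01, -4.25165109e-04]), 'contact_force': array([-0.0373174 , -0.02258205,  0.46297734]), 'torque': array([-0.01206918,  0.02739771, -0.01163541]), 'gripper_force': 0.0, 'opening': 0.9979198260704416}
```

View pics/scene0.png

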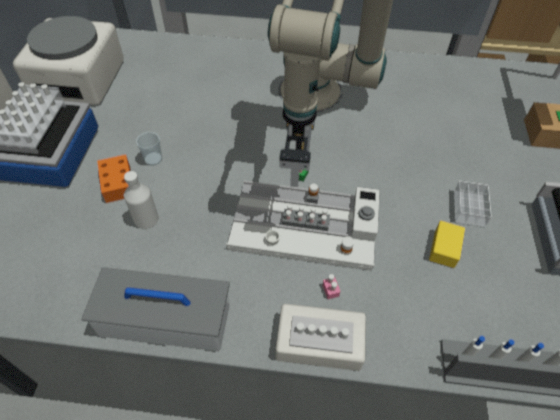

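View pics/side0.png

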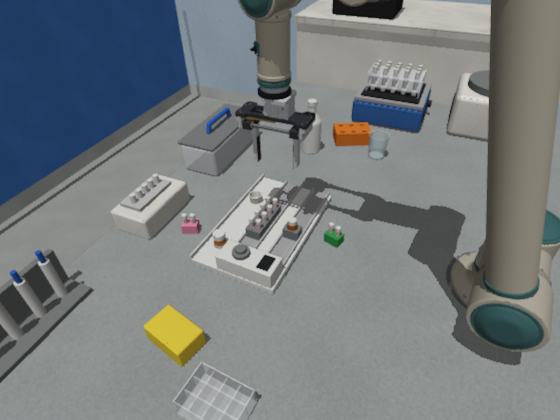

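View pics/wrist0.png

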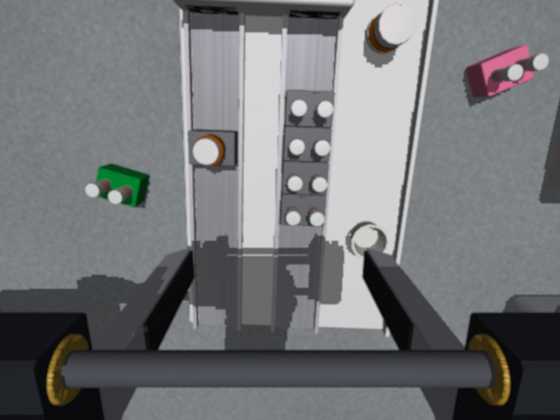

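Candidates for the row in the wrist view are four grey carriers at (312,108) to (305,217), the single amber one at (212,150), the green look-alike at (120,187) and the pink one at (505,70). I choose the four grey ones in the right lane. The load key is at scene (367,212) and side (241,251).

```bash
cat > h.py <<'E'
import numpy as np,cv2
def ray(s,p):
    d=s["R"].T@np.linalg.inv(s["camera_matrix"])@[p[0],p[1],1.]; return -s["R"].T@s["t"],d
def plane(s,p,z):
    c,d=ray(s,p); return c+d*(z-c[2])/d[2]
def tri(s1,p1,s2,p2):
    c1,d1=ray(s1,p1);c2,d2=ray(s2,p2)
    a=np.linalg.lstsq(np.c_[d1,-d2],c2-c1,rcond=None)[0]
    P,Q=c1+a[0]*d1,c2+a[1]*d2; return (P+Q)/2,np.linalg.norm(P-Q)
E
python3 - <<'E'
import pickle;from h import *
d=pickle.load(open("d0.pkl","rb"));w=d["wrist"]
print("cam",-w["R"].T@w["t"])
g=cv2.cvtColor(w["image"],cv2.COLOR_RGB2GRAY)
m=np.zeros_like(g);m[92:232,285:331]=255
b=((g>150)&(m>0)).astype(np.uint8)
n,_,st,ce=cv2.connectedComponentsWithStats(b)
P=[]
for i in range(1,n):
    if st[i,4]>60:
        p=plane(w,ce[i],.078);P.append(p);print(ce[i].round(1),st[i,4],p.round(4))
# block lines / end stop top edge
for p in [(190,8),(345,8)]:print("stop",plane(w,p,.066).round(4))
for p in [(190,40),(196,325),(333,40),(317,330)]:print("wall",p,plane(w,p,.03).round(4))
print("last rear edge",plane(w,(282,225),.05),plane(w,(323,227),.05))
print("key",tri(d["scene"],(367,211.5),d["side"],(241,250)))
sc=cv2.resize(d["scene"]["image"][170:270,220:390],None,fx=4,fy=4,interpolation=2)
wi=cv2.resize(w["image"][90:235,180:335],None,fx=2.2,fy=2.2)
si=cv2.resize(d["side"]["image"][225:290,205:295],None,fx=3,fy=3)
o=np.zeros((600,700,3),np.uint8);o[:400,:680]=sc[:,:680]
wi=cv2.resize(wi,(214,200));o[400:600,:214]=wi;o[400:595,230:500]=si
cv2.imwrite("pics/crop1.png",o[:,:,::-1])
E
```

```text
cam [0.57429071 0.08198129 0.38395094]
[298.8 107.3] 208 [0.5911 0.0856 0.078 ]
[324.4 108.5] 182 [0.6125 0.0846 0.078 ]
[296.8 146.3] 189 [0.5899 0.0534 0.078 ]
[322.9 189. ] 854 [0.6138 0.0159 0.078 ]
[294.8 183.1] 173 [0.5886 0.0212 0.078 ]
[292.9 217.8] 161 [ 0.5873 -0.0109  0.078 ]
stop [0.5025 0.1625 0.066 ]
stop [0.6277 0.1625 0.066 ]
wall (190, 40) [0.4926 0.1454 0.03  ]
wall (196, 325) [ 0.4788 -0.1554  0.03  ]
wall (333, 40) [0.6241 0.1454 0.03  ]
wall (317, 330) [ 0.6191 -0.1618  0.03  ]
last rear edge [ 0.57772795 -0.02695139  0.05      ] [ 0.61885111 -0.02900447  0.05      ]
key (array([0.58121034, 0.19899454, 0.07848511]), np.float64(0.0035118671987519282))
```

View pics/crop1.png

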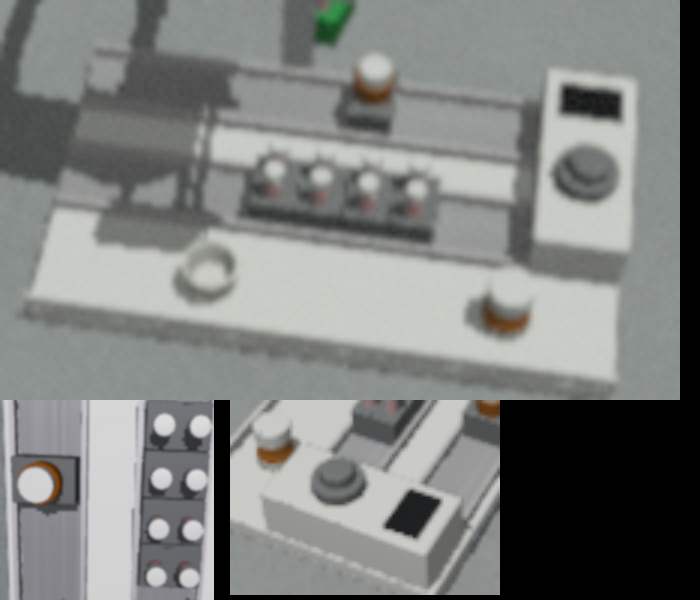

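Call:
drive_tool([
  [[-0.02, 0.007, 0.0], [0, 0, 0.8], 0],
  [[-0.04, 0.014, 0.02], [0, 0, 1.6], 0],
  [[-0.06, 0.021, 0.04], [0, 0, 2.25], 0],
  [[-0.061, 0.021, 0.07], [0, 0, 2.25], 0],
  [[-0.061, 0.021, 0.1], [0, 0, 2.25], 0],
  [[-0.061, 0.021, 0.11], [0, 0, 2.25], 0],
  [[-0.061, 0.021, 0.11], [0, 0, 2.25], 0],
  [[-0.061, 0.021, 0.11], [0, 0, 2.25], 0],
])

```text
t: 1.15
position: [0.5971, -0.0614, 0.1187]
ee_rot: [0.001, 0.721, 0.693, 0.001]
contact_force: [0.9, 0.5, -0.5]
opening: 0.183
gripper_force: 0.0
```

```bash
python3 - <<'E'
from workcell import sensors, snapshot
import cv2,pickle
d={"wrist":snapshot("wrist")}
cv2.imwrite("pics/w1.png",d["wrist"]["image"][:,:,::-1])
pickle.dump(d,open("d1.pkl","wb"))
s=sensors.sense();print(s["t"],s["position"],s["ee_rot"],s["contact_force"])
E
```

```text
1.2 [ 0.59708986 -0.06136557  0.11886508] [0.0011965  0.72086092 0.69307831 0.00074616] [ 0.55395038 -0.06403969 -0.62086351]
```

View pics/w1.png

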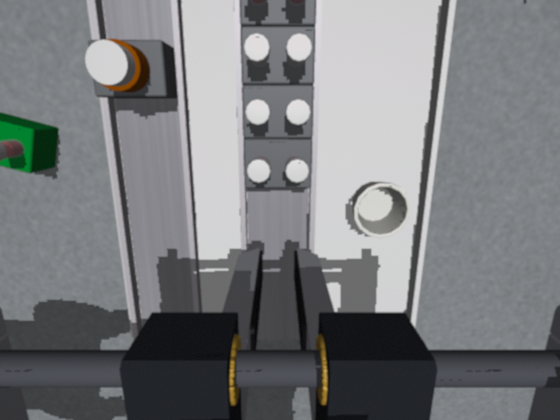

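The fingers, at column 280, are centred on the lane. The last carrier's caps are at (258,171) and (297,171), its rear edge is near row 189, and the lane runs straight up the picture.

```bash
python3 - <<'E'
import pickle;from h import *
w=pickle.load(open("d1.pkl","rb"))["wrist"]
for p,z in [((258.5,171),.078),((297,171),.078),((256.5,47),.078),((299,47),.078),((279,189),.05),((279,178),.05),((240,200),.03),((315,200),.03)]:print(p,plane(w,p,z).round(4))
E
```

```text
(258.5, 171) [ 0.5875 -0.0115  0.078 ]
(297, 171) [ 0.6093 -0.0123  0.078 ]
(256.5, 47) [0.5899 0.0529 0.078 ]
(299, 47) [0.6119 0.0521 0.078 ]
(279, 189) [ 0.5986 -0.0284  0.05  ]
(279, 178) [ 0.5989 -0.0211  0.05  ]
(240, 200) [ 0.5701 -0.0398  0.03  ]
(315, 200) [ 0.6243 -0.0419  0.03  ]
```

Call:
drive_tool([
  [[0, 0, 0.02], [0, 0, 0], 0],
  [[0, 0, 0.04], [0, 0, 0], 0],
  [[0, 0, 0.055], [0, 0, 0], 0],
  [[0, 0, 0.065], [0, 0, 0], 0],
  [[0, 0, 0.069], [0, 0, 0], 0],
  [[0, 0, 0.069], [0, 0, 0], 0],
])

```text
t: 1.95
position: [0.5963, -0.061, 0.0486]
ee_rot: [0.0, 0.721, 0.693, 0.0]
contact_force: [-0.5, -0.3, -0.7]
opening: 0.005
gripper_force: 0.0
```

Call:
drive_tool([
  [[0.006, 0, 0], [0, 0, 0], 0],
  [[0.012, 0, 0], [0, 0, 0], 0],
  [[0.017, 0, 0], [0, 0, 0], 0],
  [[0.021, 0, 0], [0, 0, 0], 0],
  [[0.024, 0, 0], [0, 0, 0], 0],
  [[0.026, 0, 0], [0, 0, 0], 0],
  [[0.029, 0, 0], [0, 0, 0], 0],
  [[0.033, 0, 0], [0, 0, 0], 0],
  [[0.037, 0, 0], [0, 0, 0], 0],
  [[0.042, 0, 0], [0, 0, 0], 0],
  [[0.047, 0, 0], [0, 0, 0], 0],
  [[0.052, 0, 0], [0, 0, 0], 0],
  [[0.057, 0, 0], [0, 0, 0], 0],
  [[0.062, 0, 0], [0, 0, 0], 0],
  [[0.067, 0, 0], [0, 0, 0], 0],
  [[0.071, 0, 0], [0, 0, 0], 0],
  [[0.075, 0, 0], [0, 0, 0], 0],
  [[0.078, 0, 0], [0, 0, 0], 0],
  [[0.08, 0, 0], [0, 0, 0], 0],
  [[0.08, 0, 0], [0, 0, 0], 0],
])

```text
t: 4.45
position: [0.5992, 0.0192, 0.0485]
ee_rot: [-0.0, 0.721, 0.693, 0.0]
contact_force: [0.0, -2.3, 1.1]
opening: 0.003
gripper_force: 1.2
```

```bash
python3 - <<'E'
from workcell import sensors, snapshot
import cv2,pickle,numpy as np
d={n:snapshot(n) for n in("wrist","scene","side")}
pickle.dump(d,open("d2.pkl","wb"))
w=d["wrist"]["image"];s=cv2.resize(d["side"]["image"][150:300,180:350],None,fx=2,fy=2)
o=np.zeros((420,800,3),np.uint8);o[:,:450]=w[:,50:500];o[:300,455:795]=s
cv2.imwrite("pics/w2.png",o[:,:,::-1])
E
```

```text
(no output)
```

View pics/w2.png

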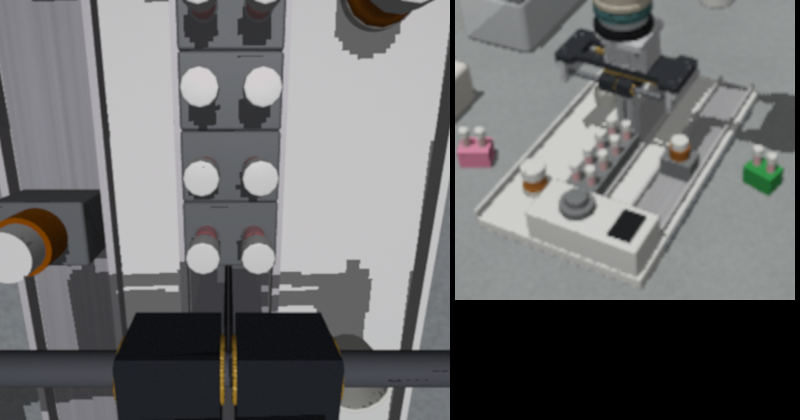

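The row is together and upright behind the fingers, with a few mm left to go. I'll creep forward and watch the force.

Call:
drive_tool([
  [[0.0015, 0, 0], [0, 0, 0], 0],
  [[0.003, 0, 0], [0, 0, 0], 0],
  [[0.0045, 0, 0], [0, 0, 0], 0],
  [[0.006, 0, 0], [0, 0, 0], 0],
  [[0.006, 0, 0], [0, 0, 0], 0],
])

```text
t: 5.22
position: [0.5993, 0.0253, 0.0484]
ee_rot: [-0.0, 0.721, 0.693, 0.0]
contact_force: [0.6, -1.4, 1.2]
opening: 0.007
gripper_force: 0.9
```

Call:
drive_tool([
  [[0.001, 0, 0], [0, 0, 0], 0],
  [[0.002, 0, 0], [0, 0, 0], 0],
  [[0.003, 0, 0], [0, 0, 0], 0],
  [[0.003, 0, 0], [0, 0, 0], 0],
])

```text
t: 5.72
position: [0.5994, 0.027, 0.0484]
ee_rot: [0.001, 0.721, 0.693, -0.001]
contact_force: [0.4, -5.9, -0.0]
opening: 0.005
gripper_force: 2.6
```

Call:
drive_tool([
  [[0.001, 0, 0], [0, 0, 0], 0],
  [[0.002, 0, 0], [0, 0, 0], 0],
  [[0.002, 0, 0], [0, 0, 0], 0],
  [[0.002, 0, 0], [0, 0, 0], 0],
])

```text
t: 6.22
position: [0.5994, 0.0271, 0.0484]
ee_rot: [0.002, 0.72, 0.694, -0.002]
contact_force: [-1.4, -10.3, 1.5]
opening: 0.008
gripper_force: 5.0
```

The force has risen to 10 N with no further motion, and the stop position agrees (0.163), so the row is home. I'll back off, rise and look at the key.

Call:
drive_tool([
  [[-0.005, 0, 0], [0, 0, 0], 0],
  [[-0.012, 0, 0], [0, 0, 0], 0],
  [[-0.02, 0, 0], [0, 0, 0], 0],
  [[-0.025, 0, -0.01], [0, 0, 0], 0],
  [[-0.025, 0, -0.04], [0, 0, 0], 0],
  [[-0.025, 0, -0.07], [0, 0, 0], 0],
  [[-0.025, 0, -0.1], [0, 0, 0], 0],
  [[0.0, -0.01, -0.12], [0, 0, 0], 0],
  [[0.04, -0.02, -0.12], [0, 0, 0], 0],
  [[0.08, -0.025, -0.12], [0, 0, 0], 0],
  [[0.09, -0.025, -0.12], [0, 0, 0], 0],
  [[0.09, -0.025, -0.12], [0, 0, 0], 0],
  [[0.09, -0.025, -0.12], [0, 0, 0], 0],
])

```text
t: 7.85
position: [0.5784, 0.1197, 0.1686]
ee_rot: [0.0, 0.721, 0.693, -0.0]
contact_force: [-0.3, 0.3, 0.3]
opening: 0.002
gripper_force: 0.0
```

```bash
python3 - <<'E'
from workcell import sensors, snapshot
import cv2,pickle,numpy as np
d={n:snapshot(n) for n in("wrist","scene","side")}
pickle.dump(d,open("d3.pkl","wb"))
w=d["wrist"]["image"];s=cv2.resize(d["scene"]["image"][170:270,220:390],None,fx=2,fy=2)
o=np.zeros((420,800,3),np.uint8);o[:,:450]=w[:,50:500];o[:200,455:795]=s
cv2.imwrite("pics/w3.png",o[:,:,::-1]);print(sensors.sense()["contact_force"])
E
```

```text
[-0.02049643  0.31250503 -0.17259299]
```

View pics/w3.png

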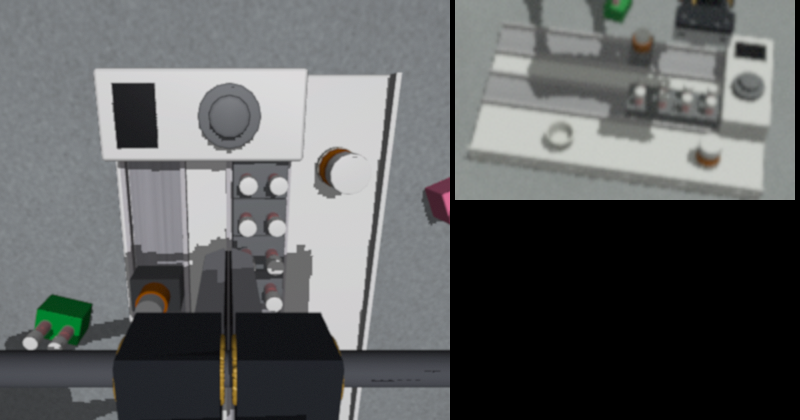

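The carriers sit against the console. The key's top is at wrist (279,117).

```bash
python3 - <<'E'
import pickle;from h import *
d=pickle.load(open("d3.pkl","rb"));w=d["wrist"]
for z in(.072,.078,.084):print(plane(w,(279,117),z).round(4))
print(tri(w,(279,117),d["side"],(241,249)),tri(w,(279,117),d["scene"],(367,210)))
p=plane(w,(279,117),.078)-[.5784,.1197,.1686]
a=np.deg2rad(2.25);print("tool x,y",p[0]*np.sin(a)+p[1]*np.cos(a),p[0]*np.cos(a)-p[1]*np.sin(a))
E
```

```text
[0.5816 0.198  0.072 ]
[0.5816 0.198  0.078 ]
[0.5816 0.1981 0.084 ]
(array([0.58091193, 0.19764295, 0.08199327]), np.float64(0.0016902631827086158)) (array([0.58174299, 0.19875397, 0.08409393]), np.float64(0.0012576628207236337))
tool x,y 0.07841448336000346 0.00014751959618635466
```

Call:
drive_tool([
  [[0.03, 0, 0], [0, 0, 0], 0],
  [[0.06, 0, 0], [0, 0, 0], 0],
  [[0.078, 0, 0.01], [0, 0, 0], 0],
  [[0.078, 0, 0.03], [0, 0, 0], 0],
  [[0.078, 0, 0.045], [0, 0, 0], 0],
  [[0.078, 0, 0.054], [0, 0, 0], 0],
  [[0.078, 0, 0.058], [0, 0, 0], 0],
  [[0.078, 0, 0.06], [0, 0, 0], 0],
  [[0.078, 0, 0.062], [0, 0, 0], 0],
  [[0.078, 0, 0.062], [0, 0, 0], 0],
])

```text
t: 9.25
position: [0.5811, 0.1984, 0.107]
ee_rot: [0.0, 0.721, 0.693, -0.0]
contact_force: [-2.2, -2.7, 3.2]
opening: 0.002
gripper_force: 1.6
```

Call:
drive_tool([
  [[0, 0, 0.0015], [0, 0, 0], 0],
  [[0, 0, 0.003], [0, 0, 0], 0],
  [[0, 0, 0.004], [0, 0, 0], 0],
  [[0, 0, 0.004], [0, 0, 0], 0],
])

```text
t: 9.75
position: [0.5813, 0.1985, 0.1042]
ee_rot: [0.0, 0.721, 0.693, 0.0]
contact_force: [-4.1, -3.7, 11.1]
opening: 0.005
gripper_force: 5.7
```

Call:
drive_tool([
  [[0, 0, 0.001], [0, 0, 0], 0],
  [[0, 0, 0.002], [0, 0, 0], 0],
  [[0, 0, 0.002], [0, 0, 0], 0],
  [[0, 0, 0.002], [0, 0, 0], 0],
])

```text
t: 10.25
position: [0.5813, 0.1986, 0.1039]
ee_rot: [0.001, 0.721, 0.693, 0.001]
contact_force: [-5.9, -4.0, 20.0]
opening: 0.005
gripper_force: 10.0
```

```bash
python3 - <<'E'
from workcell import sensors, snapshot
import cv2,pickle,numpy as np
d={n:snapshot(n) for n in("scene","side")}
o=np.hstack([cv2.resize(d["side"]["image"][180:290,200:330],(400,338)),cv2.resize(d["scene"]["image"][170:270,280:395],(390,338))])
cv2.imwrite("pics/w4.png",o[:,:,::-1]);print(sensors.sense()["contact_force"])
E
```

```text
[-7.29148048 -4.16496225 19.15420445]
```

View pics/w4.png

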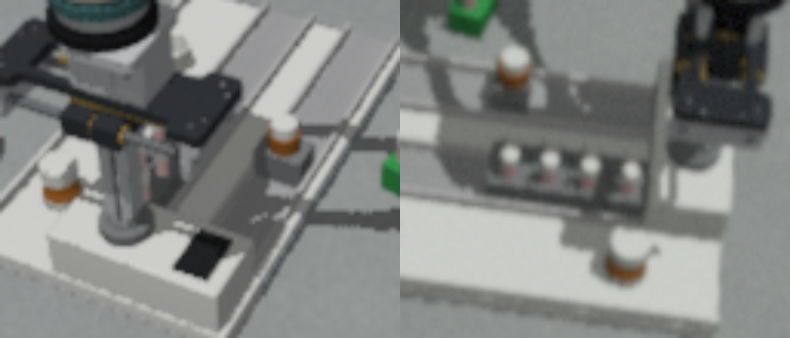

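The fingertips are on the key, which has bottomed (stiff at 20 N, far above the 5 N needed). Releasing now.

Call:
drive_tool([
  [[0, 0, -0.004], [0, 0, 0], 0],
  [[0, 0, -0.01], [0, 0, 0], 0],
  [[0, 0, -0.025], [0, 0, 0], 0],
  [[0, 0, -0.05], [0, 0, 0], 0],
  [[-0.03, 0, -0.08], [0, 0, 0], 0],
  [[-0.07, 0, -0.08], [0, 0, 0], 0],
  [[-0.08, 0, -0.08], [0, 0, 0], 0],
  [[-0.08, 0, -0.08], [0, 0, 0], 0],
  [[-0.08, 0, -0.08], [0, 0, 0], 0],
])

```text
t: 11.48
position: [0.5781, 0.1199, 0.1802]
ee_rot: [-0.0, 0.721, 0.693, 0.0]
contact_force: [-0.1, -0.3, -0.3]
opening: 0.007
gripper_force: 0.0
```

```bash
python3 - <<'E'
from workcell import sensors, snapshot
import cv2
cv2.imwrite("pics/w5.png",snapshot("wrist")["image"][:,:,::-1]);print(sensors.sense()["contact_force"])
E
```

```text
[-0.69238866 -0.13047221  0.37506092]
```

View pics/w5.png

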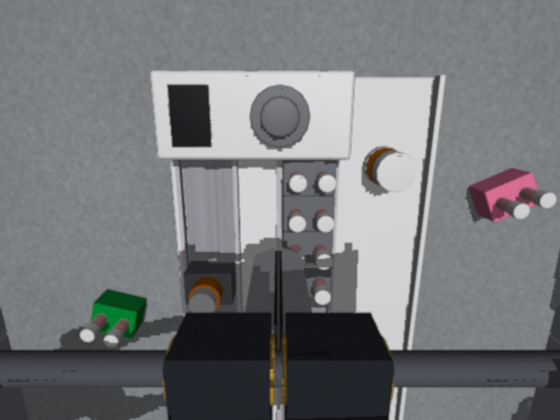

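The key is back up at (280,116), and the row stands against the console with its caps from (312,183) to (321,292). Nothing else has moved.

```bash
python3 -c "
from workcell import arm
print(arm.close_job())"
```

```text
the job is handed in; nothing more can be done
None
```

I pushed the four carriers home against the end stop as one train and pressed the load key to its stop; the last picture shows it back up. I saw nothing else move, and I handed the job in at about 11.5 s; no verdict came back.

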